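# Which tin is full of staples?

### The arm

A 7-joint arm with a two-finger parallel gripper is mounted at the origin on the work surface; the furniture and walls round the work are solid. World frame = base frame: x ahead of the robot, y to its left, z up, the work surface at z = 0. Lengths are in m, angles in rad, forces in N, time in s.
With the tool pointing down it reaches from about 0.425 to 0.875 m from the base axis. Payload 4.7 kg.
Tool frame: the origin (TCP) lies on the centre line of the jaws, within the pads' length; the fingertips stand ahead of it and the grasp point (between the pads) lies 2 mm behind it (nose_length is the z of the fingertips in the tool frame, in m); z points along the fingers, y is the line along which they close (so a half turn about z gives the same grasp; the last joint's range is limited). The gripper opens to 87 mm and grips with 3 to 60 N. Pads are 19 mm wide; open, the fingers measure 117 mm over their backs; the gripper's body (75 mm by 190 mm) begins 51 mm behind the grasp point.
Start: joints at [-1.325, 0.321, -0.07, 1.45, 0.023, 1.371, -0.057], TCP at [0.149, 0.633, 0.24] pointing down, gripper open.
Joint ranges: [-2.86, 2.86], [-0.3, 2.09], [-1.38, 1.24], [0.06, 2.45], [-1.56, 4.7], [0.09, 2.05], [-2.69, 2.69]. Speed limits (rad/s): [2.57, 2.57, 3.14, 3.14, 3.14, 3.14, 3.14].

### API

Orientations are given as a rotation vector (axis times angle).
In Python, from bench import * gives the robot as it stands.
- The arm moves only by the tool send_rows, never from a script. Its arguments are lists of equal length, an entry for each row: "xyz": the shift along the tool's x, y, z in mm, a list of three; "dr": the turn, a rotation vector about the tool's x, y, z in rad, a list of three. A call has exactly 10 rows; each row is the pose to reach, as a shift and turn from the pose commanded when the call began, along the tool's axes at that moment; what a row does not reach only later rows make up. A row lasts 1/12 s, in which the tool goes at most 41.7 mm and 7.16 degrees, less where a joint would pass 70% of its speed; a pose out of reach is approached as far as the arm can. A call with a gripper value outside its range is refused whole. "jaw" is the finger opening in mm, from 0 to 87, set as the call begins (left out, the last holds). The fingers move at their own pace and stop on an object; "grip_force" is the grip in N (left out, the last holds). Time passes only in rows, so rows that repeat a pose let the fingers close, or fill a call up. It gives the time, the measured TCP pose, the force, the opening and the grip force at its end, in the units of the state.
- get_state(): the state, without advancing time (a new reading comes with each control period).
- get_image(name): name is "scene" or "top"; returns the picture (420x560x3 uint8, red, green, blue); there is no depth.
- calibration(name): a dict with "vfov" (degrees; the focal length in pixels is half the picture's height over the tangent of half this angle, whatever the lens; pixels are square), "cx", "cy" (the principal point, pixels), "rvec" (rotation vector, rad) and "tvec" (3), from world to camera coordinates, as OpenCV has them. Camera axes: x right, y down, z forward; pixel columns grow to the right and rows downward; lengths in m; the calibration is good to about 2 mm. A picture is of the moment at which its call begins. calibration takes no time and is no camera call.
- close_job(): hands the job in; it is judged then, once.
The state is a dict: "time": time; "joint_positions": joint angles; "qd": joint speeds; "joint_torque": joint torques, N m; "position": TCP position; "tool_rot": TCP orientation; "ft_force": force on the tool from outside, world axes, zero at the start; "torque": the same for the moment, N m; "grip_width": opening from 0.0 (shut) to 1.0 (fully open); "grip_force": force on a finger pad.
Only numpy, scipy, OpenCV 4.12 (cv2) and the standard library are available. Lean on these libraries where they do the work, as an engineer would, in place of code of your own. Each camera call takes 0.05 s, during which the arm holds its last target. There are 200 camera calls.

### The job

Slide the wooden tray with its three look-alike tins fully home into the bare metal slide-in holder, against the back stop. Then heft the tins one at a time from left to right (left as seen when facing the holder from its open mouth): lift each straight up clear of the tray by a few centimetres, feel its weight, and set it back down upright on the tray before lifting the next. One tin is still full of staples: finish holding that heaviest tin upright in the gripper, about 15 cm above the tray, with the other two standing on the tray, the tray still home, and the note pad left where it lies.

Things in the scene. Friction and masses are not known exactly. Their poses are not given: they have to be found in the camera images.
- tray: loose light-wood tray, 110 (its x) by 260 mm (its y), 0.35 kg empty, floor 5 mm thick, rim 12 mm high all round; origin at the centre of its underside, x towards the edge that goes first into the holder, y to the left. Tins stand on it at x = +20 mm, y = +90, 0, -90 mm, 38 mm free between neighbours. It slides on the desk top
- tray_post (a point): dark wooden grip post fixed upright on the tray at its x = -36 mm, y = 0: 26 mm long (tray x), 16 mm thick (tray y), sides parallel to the tray's, top 55 mm above the desk; this point is on its axis, 40 mm above the desk. Clear to its left and right; the middle tin stands 17 mm from it on the +x side
- dock: fixed bare metal holder, 22 mm high, no floor: back stop at +x, side rails (x = -45 to 60 mm) 266 mm apart (263 at the guides), with lips 10 mm inwards over the tray's sides, undersides 18 mm up; guides flare out in front of the rails to x = -80 mm. Origin: on the desk, where the tray's origin is when fully home, axes as the tray's then. The tray goes in along its +x; y is left
- tin_a_center (a point): one of three look-alike closed round tins (blue body, pale band, bare metal lid), diameter 52 mm, height 62 mm; this point is its centre, half-way up, z axis up; standing on the tray it is 36 mm above the desk. Which tin stands where is shuffled; one tin weighs 0.42 to 0.58 kg, the other two 0.12 to 0.20 kg each
- tin_b_center (a point): one of three look-alike closed round tins (blue body, pale band, bare metal lid), diameter 52 mm, height 62 mm; this point is its centre, half-way up, z axis up; standing on the tray it is 36 mm above the desk. Which tin stands where is shuffled; one tin weighs 0.42 to 0.58 kg, the other two 0.12 to 0.20 kg each
- tin_c_center (a point): one of three look-alike closed round tins (blue body, pale band, bare metal lid), diameter 52 mm, height 62 mm; this point is its centre, half-way up, z axis up; standing on the tray it is 36 mm above the desk. Which tin stands where is shuffled; one tin weighs 0.42 to 0.58 kg, the other two 0.12 to 0.20 kg each
- sticky_pad_center (a point): centre of a loose yellow note pad, 76x76x12 mm, flat on the desk to the left of the work; a bystander to be left alone

How it is judged:
By the outcome, as a careful person would: the job done as asked, in the order asked, and still so for the second after the job is handed in, while the arm keeps its last pose, push and grip.
It also fails if it takes over 72 s, if anything falls off the work surface, if the arm or the gripper's body presses on something with over 40 N, if the wrist force passes 120 N, or if a joint passes its speed limit or range.

## Working session

There is one attempt and no reset: what is moved stays moved. The work goes in short steps, Python scripts to look and compute and a tool call to move; the robot and the scene stay as the last step left them, time stands still between calls to the robot, and variables do not carry over. Pictures are saved under pics/ and viewed, at most 12 in all, crops included, and the job is handed in when it is done.

Besides the shell and the picture viewer there is one more tool, called after "Request:" by a JSON object that holds its "fn" and its "kwargs". send_rows: Moves the arm, as the interface text tells. Its arguments: {"type":"object","properties":{"xyz":{"type":"array"},"dr":{"type":"array"},"jaw":{"type":"number"},"grip_force":{"type":"number"}},"required":["xyz","dr"]}

```bash
ls; mkdir -p pics; python3 - <<'E'
from bench import *
import cv2
s=get_state();print({k:s[k] for k in('time','position','tool_rot','ft_force','grip_width')})
try: print(nose_length)
except Exception as e: print(e)
for n in('scene','top'):
    print(n,calibration(n)); cv2.imwrite(f'pics/{n}0.png',cv2.resize(get_image(n)[:,:,::-1],(800,600),interpolation=cv2.INTER_CUBIC))
E
```

```text
pics
{'time': 0.0, 'position': array([0.14928272, 0.63209218, 0.23844399]), 'tool_rot': array([-3.63241000e-01, -3.12041749e+00,  3.03423521e-03]), 'ft_force': array([-1.2039376 , -0.58067646, -0.37350223]), 'grip_width': 1.0021851327910516}
0.017
scene {'vfov': 53.71805409855942, 'cx': 282.1637732413228, 'cy': 208.2107058688274, 'rvec': array([ 0.71537404, -2.57170861,  1.1898735 ]), 'tvec': array([ 0.61010318, -0.00121899,  0.93318762])}
top {'vfov': 45.047864203930835, 'cx': 274.4861095959395, 'cy': 204.51661061812382, 'rvec': array([ 2.00621216, -2.18578214,  0.25089597]), 'tvec': array([0.36622792, 0.47637084, 0.8581455 ])}
```

View pics/scene0.png

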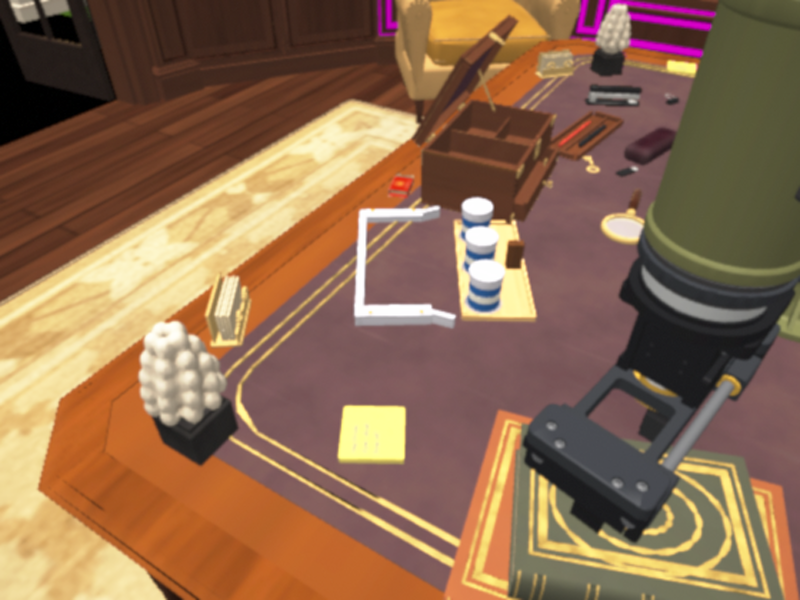

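View pics/top0.png

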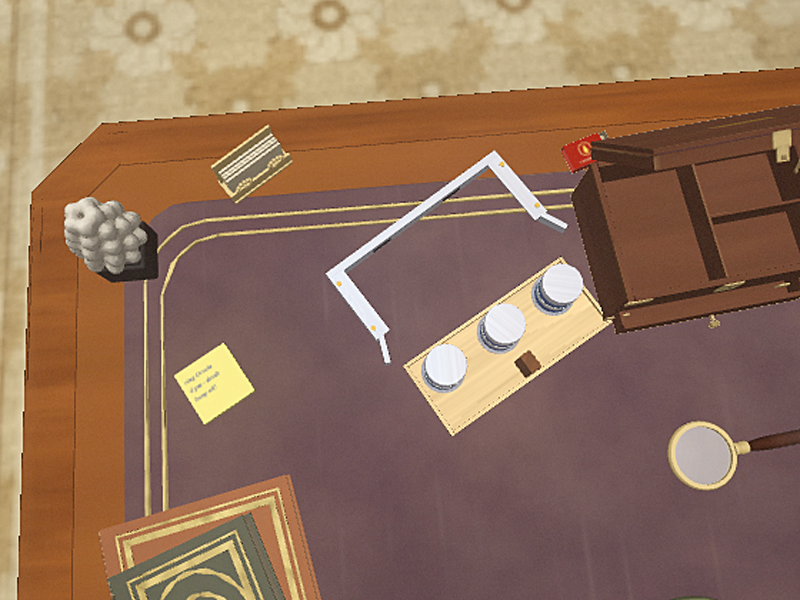

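The pictures show the tray (corners about (404,366), (560,258), (612,320), (453,435) in the 800-px top view), its post at (528,363), the dock up-left of it, and the pad at (215,383). I'll take a closer crop.

```bash
python3 - <<'E'
from bench import *
import cv2
im=get_image('top')[100:310,225:435,::-1]
cv2.imwrite('pics/c1.png',cv2.resize(im,(600,600),interpolation=cv2.INTER_CUBIC))
E
cat > h.py <<'E'
import numpy as np,cv2
from bench import *
from scipy.spatial.transform import Rotation as R
def cam(n):
    c=calibration(n); f=210/np.tan(np.radians(c['vfov'])/2)
    return np.array([[f,0,c['cx']],[0,f,c['cy']],[0,0,1]]),R.from_rotvec(c['rvec']).as_matrix(),c['tvec']
def back(n,uv,z):
    K,r,t=cam(n); d=r.T@np.linalg.inv(K)@np.array([*uv,1.]); o=-r.T@t
    return o+d*(z-o[2])/d[2]
def proj(n,p):
    K,r,t=cam(n); q=K@(r@np.array(p)+t); return q[:2]/q[2]
E
```

```text
(no output)
```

View pics/c1.png

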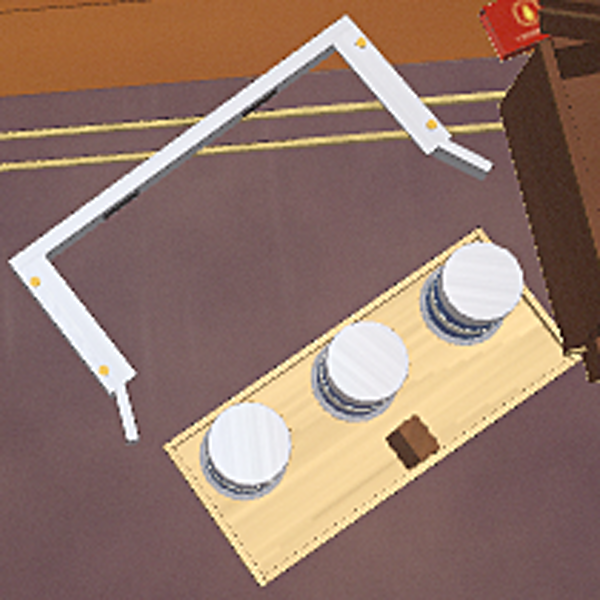

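The crop (2.857×, offset 225,100) shows lids at (250,444), (366,362), (483,280), tray rim corners (165,447), (483,229), (262,584), and dock rail ends left (133,375)/(113,390), right (450,138)/(428,155), with outer back corners (10,262), (348,14).

```bash
cat > m1.py <<'E'
from h import *
P=lambda u,v,z:back('top',(225+u/2.857,100+v/2.857),z)[:2]*1000
for n,pts,z in[('lid',[(250,444),(366,362),(483,280)],.067),('rim',[(165,447),(483,229),(262,584)],.012),('post',[(421,437)],.055),
 ('dockLrail_in,out,backout,backin',[(133,375),(113,390),(10,262),(48,258)],.022),('dockR',[(428,155),(450,138),(348,14),(330,47)],.022),('guide tips',[(130,440),(490,168)],.022),]:
    print(n,*[np.round(P(*p,z),1) for p in pts])
lid=[P(*p,.067) for p in[(250,444),(366,362),(483,280)]]
d=lid[0]-lid[2];print('tray yaw(x axis)',np.degrees(np.arctan2(d[1],d[0]))-90,np.linalg.norm(d))
a,b=P(165,447,.012),P(483,229,.012);d=a-b;print('rim',np.degrees(np.arctan2(d[1],d[0]))-90,np.linalg.norm(d))
a,b=P(10,262,.022),P(348,14,.022);d=a-b;print('dock back',np.degrees(np.arctan2(d[1],d[0]))-90,np.linalg.norm(d))
a,b=P(133,375,.022),P(428,155,.022);d=a-b;print('dock rail ends',np.degrees(np.arctan2(d[1],d[0]))-90,np.linalg.norm(d))
E
python3 m1.py
```

```text
lid [406.9 265.9] [451.5 189.2] [497.1 109.8]
rim [416.8 316.7] [544.9  90.8] [324.6 263. ]
post [403.7 158.9]
dockLrail_in,out,backout,backin [464.  333.4] [455.3 347.2] [546.8 408.3] [547.4 383. ]
dockR [596.9 123. ] [607.6 106.6] [703.4 164.5] [680.2 179.7]
guide tips [421.9 338.9] [584.1  82.8]
tray yaw(x axis) 30.039160215474894 180.26158950852135
rim 29.56689978603444 259.6967288062798
dock back 32.704292420223254 289.70816442338077
dock rail ends 32.257055578052615 248.83555622675166
```

```bash
cat > m2.py <<'E'
from m1 import P,np,back
from h import *
from scipy.optimize import least_squares
def fit(m,w):
    m=np.array(m,float);w=np.array(w)
    f=lambda q:(m@np.array([[np.cos(q[2]),np.sin(q[2])],[-np.sin(q[2]),np.cos(q[2])]])+q[:2]-w).ravel()
    s=least_squares(f,[500,200,.55]); print(np.round(s.x,3),np.degrees(s.x[2]),'\n',np.round(s.fun.reshape(-1,2),1)); return s.x
T=fit([(20,90),(20,0),(20,-90),(55,130),(55,-130),(-55,130),(-36,0)],[P(250,444,.067),P(366,362,.067),P(483,280,.067),P(165,447,.012),P(483,229,.012),P(262,584,.012),P(421,437,.055)])
D=fit([(-45,123),(-45,145),(66,145),(55,123),(-45,-123),(-45,-145),(66,-145),(55,-123)],[P(*p,.022) for p in [(133,375),(113,390),(10,262),(48,258),(428,155),(450,138),(348,14),(330,47)]])
s=1/1.42857
for n,p in[('bottom',[(572,205),(612,330)])]:
    for q in p:
        w=back('top',np.array(q)*s,0)[:2]*1000
        c,si=np.cos(D[2]),np.sin(D[2]);d=w-D[:2]
        print('box bottom world',w,'dock',d@[c,si],d@[-si,c])
print('ground/azimuth ray scene', [np.round(back('scene',np.array(q)*s,0)*1000) for q in [(425,195),(490,215)]],[np.round(back('scene',np.array(q)*s,.1)*1000) for q in [(425,152),(495,178)]])
print('pad',back('top',np.array((215,383))*s,.012))
c,si=np.cos(D[2]),np.sin(D[2])
for n,p in [('post',(-36,0)),('L',(20,90)),('M',(20,0)),('R',(20,-90))]:
    w=np.array([D[0]+c*p[0]-si*p[1],D[1]+si*p[0]+c*p[1]]);print(n,w,np.hypot(*w))
d=T[:2]-D[:2];print('tray in dock',d@[c,si],d@[-si,c])
d=np.array([149.3,632.1])-0
print(R.from_rotvec(get_state()['tool_rot']).as_matrix())
E
python3 m2.py|tail -40
```

```text
lid [406.9 265.9] [451.5 189.2] [497.1 109.8]
rim [416.8 316.7] [544.9  90.8] [324.6 263. ]
post [403.7 158.9]
dockLrail_in,out,backout,backin [464.  333.4] [455.3 347.2] [546.8 408.3] [547.4 383. ]
dockR [596.9 123. ] [607.6 106.6] [703.4 164.5] [680.2 179.7]
guide tips [421.9 338.9] [584.1  82.8]
tray yaw(x axis) 30.039160215474894 180.26158950852135
rim 29.56689978603444 259.6967288062798
dock back 32.704292420223254 289.70816442338077
dock rail ends 32.257055578052615 248.83555622675166
[434.444 177.455   0.517] 29.618642576913768 
 [[ 0.4 -0.3]
 [ 0.4 -1.8]
 [-0.8 -0.7]
 [ 1.2  1. ]
 [ 1.6  0.8]
 [-2.2  0.3]
 [-0.6  0.7]]
[5.68663e+02 2.51556e+02 5.68000e-01] 32.571339535716724 
 [[ 0.5 -2.4]
 [-2.6  2.3]
 [-0.6  1. ]
 [ 1.4  1.8]
 [ 0.1  0.7]
 [ 1.2 -1.5]
 [-1.   0.4]
 [ 1.1 -2.2]]
box bottom world [621.91236184  64.64070928] dock -55.75122421783459 -186.18493980958755
box bottom world [443.01587639  36.82665619] dock -221.48486778351804 -113.31564967731916
ground/azimuth ray scene [array([643.,  31.,   0.]), array([504.,  30.,   0.])] [array([637.,  46., 100.]), array([488.,  68., 100.])]
pad [0.41621671 0.56213951 0.012     ]
post [538.32461574 232.17587386] 586.258499563334
L [537.06559868 338.1683966 ] 634.6631561261859
M [585.51703627 262.32343503] 641.5947196830808
R [633.96847386 186.47847346] 660.8254284653176
tray in dock -153.00140016414716 9.809945044514008
[[-9.73251730e-01  2.29741156e-01 -2.66061046e-04]
 [ 2.29741296e-01  9.73250621e-01 -1.47125682e-03]
 [-7.90641647e-05 -1.49302846e-03 -9.99998882e-01]]
```

```bash
python3 - <<'E'
from bench import *
import cv2
im=get_image('scene')[120:270,240:440,::-1]
cv2.imwrite('pics/c2.png',cv2.resize(im,(800,600),interpolation=cv2.INTER_CUBIC))
E
```

```text
(no output)
```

View pics/c2.png

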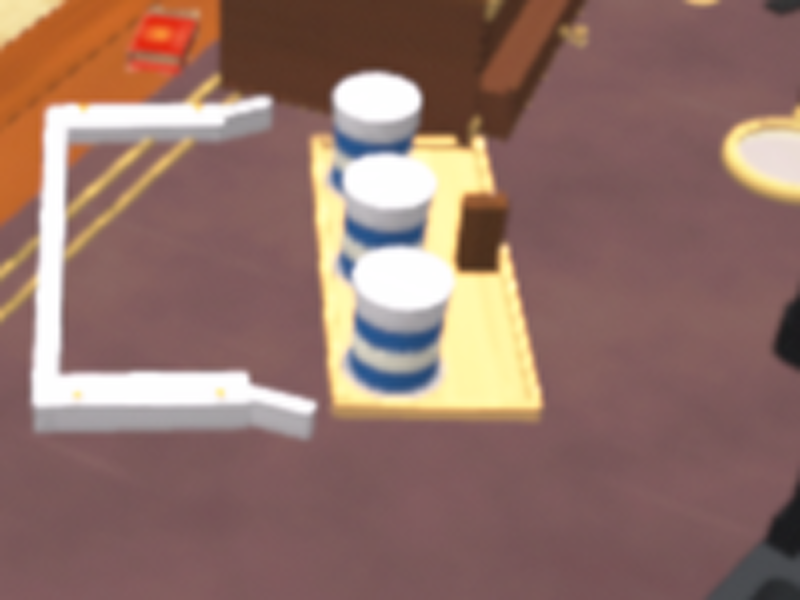

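Tray, dock (yaw 32.6°) and pad are located. The box corner sits at dock (-56,-186), just clear of the work. I'm moving above the post.

Request:
{"fn": "send_rows", "kwargs": {"xyz": [[-12,-14,0],[-36,-40,0],[-62,-70,0],[-88,-99,0],[-114,-128,0],[-140,-158,0],[-166,-187,0],[-192,-216,0],[-218,-245,0],[-240,-270,0]], "dr": [[0,0,-0.05],[0,0,-0.12],[0,0,-0.2],[0,0,-0.28],[0,0,-0.36],[0,0,-0.44],[0,0,-0.52],[0,0,-0.6],[0,0,-0.68],[0,0,-0.749]], "jaw": 50}}

```text
time: 1.03
position: [0.322, 0.312, 0.2396]
tool_rot: [-0.807, 3.036, -0.0]
ft_force: [0.5, 0.2, 0.7]
grip_width: 0.578
grip_force: 0.0
```

```bash
cat > go.py <<'E'
import sys
from h import *
# usage: go.py x y z [yaw of closing heading deg]  -> tool deltas
s=get_state();r=R.from_rotvec(s['tool_rot']).as_matrix()
h=np.degrees(np.arctan2(r[1,1],r[0,1]))
a=[float(v) for v in sys.argv[1:]]
d=r.T@(np.array(a[:3])-s['position']*1000)
print('t',round(s['time'],2),'pos',np.round(s['position']*1000,1),'heading',round(h,2),'F',np.round(s['ft_force'],1),'w',round(s['grip_width']*87,1),'gf',np.round(s['grip_force'],1),'j',np.round(s['joint_positions'],2))
print('delta tool',np.round(d,1),'dz_rot',np.round(-np.radians(a[3]-h),4) if len(a)>3 else '', 'tilt', np.round(r[2],4))
E
python3 go.py 403.5 159.7 100 119.62
```

```text
t 1.03 pos [322.  312.  239.6] heading 119.77 F [0.5 0.2 0.7] w 50.2 gf 0.0 j [-0.97 -0.11  0.13  1.93  0.02  1.33  1.25]
delta tool [   4.9 -172.7  139.6] dz_rot 0.0026 tilt [-3.e-04 -1.e-04 -1.e+00]
```

Request:
{"fn": "send_rows", "kwargs": {"xyz": [[1,-20,0],[2,-52,0],[3,-85,0],[4,-118,0],[5,-150,10],[5,-173,35],[5,-173,65],[5,-173,95],[5,-173,110],[5,-173,110]], "dr": [[0,0,0],[0,0,0],[0,0,0],[0,0,0],[0,0,0],[0,0,0],[0,0,0],[0,0,0],[0,0,0],[0,0,0]]}}

```text
time: 1.87
position: [0.3995, 0.1603, 0.1261]
tool_rot: [0.801, -3.031, 0.003]
ft_force: [-1.4, -0.7, -1.2]
grip_width: 0.572
grip_force: 0.0
```

```bash
python3 go.py 403.5 159.7 41 119.62; python3 - <<'E'
from bench import *
import cv2,numpy as np
a=get_image('scene')[120:270,310:460,::-1]; b=get_image('top')[160:310,275:425,::-1]
f=lambda x:cv2.resize(x,(400,400),interpolation=cv2.INTER_CUBIC)
cv2.imwrite('pics/c3.png',np.hstack([f(a),f(b)]))
E
```

```text
t 1.87 pos [399.5 160.3 126.1] heading 119.6 F [-1.4 -0.7 -1.2] w 49.8 gf 0.0 j [-0.81 -0.06  0.36  2.11  0.03  1.09  1.62]
delta tool [-3.8 -2.5 85.1] dz_rot -0.0004 tilt [ 6.9e-03 -2.0e-04 -1.0e+00]
```

View pics/c3.png

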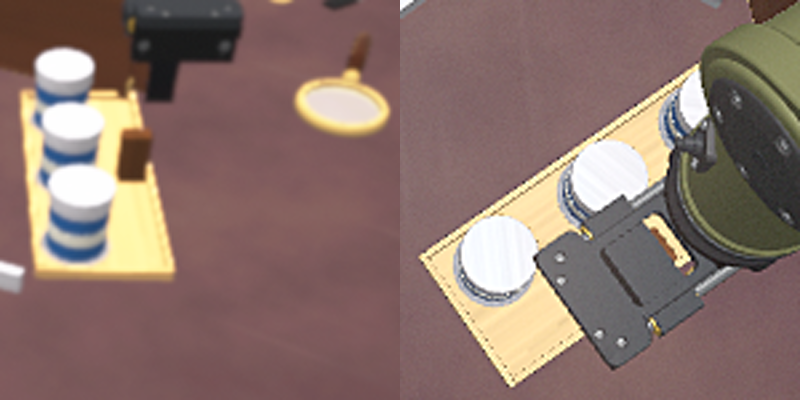

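The left half shows the finger above and beside the post, clear of the tins. The right half shows the gripper aligned with the tray. I'm descending onto the post.

Request:
{"fn": "send_rows", "kwargs": {"xyz": [[0,0,10],[0,0,30],[0,0,50],[0,0,70],[0,0,85],[0,0,88],[0,0,88],[0,0,88],[0,0,88],[0,0,88]], "dr": [[0,0,0],[0,0,0],[0,0,0],[0,0,0],[0,0,0],[0,0,0],[0,0,0],[0,0,0],[0,0,0],[0,0,0]]}}

```text
time: 2.8
position: [0.4031, 0.1625, 0.0428]
tool_rot: [-0.803, 3.035, 0.001]
ft_force: [-0.5, 0.9, -0.5]
grip_width: 0.573
grip_force: 0.0
```

```bash
python3 go.py 403.5 159.7 41 119.62; python3 - <<'E'
from bench import *
import cv2,numpy as np
a=get_image('scene')[120:270,310:460,::-1]; b=get_image('top')[160:310,275:425,::-1]
f=lambda x:cv2.resize(x,(400,400),interpolation=cv2.INTER_CUBIC)
cv2.imwrite('pics/c4.png',np.hstack([f(a),f(b)]))
E
```

```text
t 2.8 pos [403.1 162.5  42.8] heading 119.64 F [-0.5  0.9 -0.5] w 49.8 gf 0.0 j [-0.81  0.06  0.37  2.19 -0.03  0.89  1.67]
delta tool [ 1.  -2.6  1.8] dz_rot 0.0003 tilt [-2.6e-03  3.0e-04 -1.0e+00]
```

View pics/c4.png

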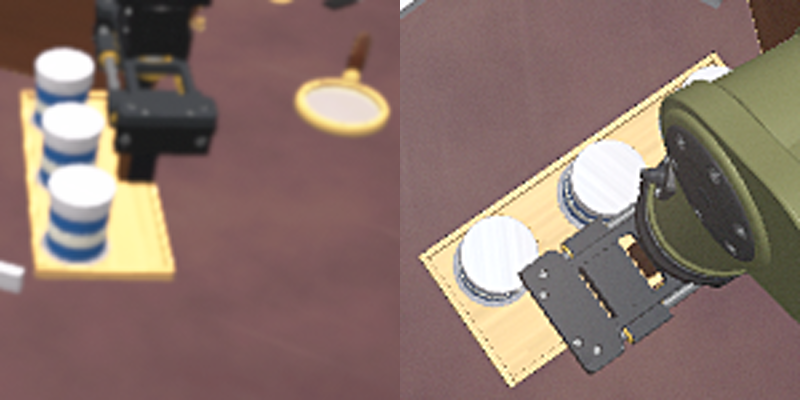

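The fingers straddle the post and the body sits above the tins. Closing now.

Request:
{"fn": "send_rows", "kwargs": {"xyz": [[0,-2,0],[0,-2,0],[0,-2,0],[0,-2,0],[0,-2,0],[0,-2,0],[0,-2,0],[0,-2,0],[0,-2,0],[0,-2,0]], "dr": [[0,0,0],[0,0,0],[0,0,0],[0,0,0],[0,0,0],[0,0,0],[0,0,0],[0,0,0],[0,0,0],[0,0,0]], "jaw": 0, "grip_force": 30}}

```text
time: 3.73
position: [0.4032, 0.1599, 0.0415]
tool_rot: [-0.803, 3.037, -0.0]
ft_force: [0.7, -0.9, -0.3]
grip_width: 0.181
grip_force: 30.0
```

```bash
cat >> go.py <<'E'
D=np.array([568.7,251.6]);th=np.radians(32.57)
w=(s['position'][:2]*1000-D);print('dock frame',np.round([w@[np.cos(th),np.sin(th)],w@[-np.sin(th),np.cos(th)]],1),'F dock',np.round([s['ft_force'][:2]@[np.cos(th),np.sin(th)],s['ft_force'][:2]@[-np.sin(th),np.cos(th)],s['ft_force'][2]],1))
E
python3 go.py 420 160 41 122.57
```

```text
t 3.73 pos [403.2 159.9  41.5] heading 119.63 F [ 0.7 -0.9 -0.3] w 15.8 gf 30.0 j [-0.8   0.07  0.38  2.19 -0.03  0.89  1.68]
delta tool [-14.7  -8.2   0.5] dz_rot -0.0513 tilt [ 0.e+00 -3.e-04 -1.e+00]
dock frame [-188.8   11.8] F dock [ 0.1 -1.1 -0.3]
```

Request:
{"fn": "send_rows", "kwargs": {"xyz": [[-4,0,0],[-9,-0.5,0],[-15,-1,0],[-20,-2.5,0],[-25,-4,0],[-29,-5.5,0],[-33,-7,0],[-37,-8.5,0],[-41.5,-9.7,0],[-41.5,-9.7,0]], "dr": [[0,0,-0.01],[0,0,-0.03],[0,0,-0.051],[0,0,-0.051],[0,0,-0.051],[0,0,-0.051],[0,0,-0.051],[0,0,-0.051],[0,0,-0.051],[0,0,-0.051]]}}

```text
time: 4.57
position: [0.4387, 0.1714, 0.0411]
tool_rot: [0.879, -3.003, -0.001]
ft_force: [-15.2, -3.6, 18.8]
grip_width: 0.182
grip_force: 30.0
```

```bash
python3 go.py 420 160 41 122.57; python3 - <<'E'
from bench import *
import cv2,numpy as np
b=get_image('top')[90:300,220:440,::-1]
cv2.imwrite('pics/c5.png',cv2.resize(b,(629,600),interpolation=cv2.INTER_CUBIC))
E
```

```text
t 4.57 pos [438.7 171.4  41.1] heading 122.63 F [-15.2  -3.6  18.8] w 15.8 gf 30.0 j [-0.78  0.16  0.38  2.1  -0.08  0.91  1.78]
delta tool [21.9  0.5  0.4] dz_rot 0.0011 tilt [ 0.0121  0.004  -0.9999]
dock frame [-152.8    2.4] F dock [-14.8   5.2  18.8]
```

View pics/c5.png

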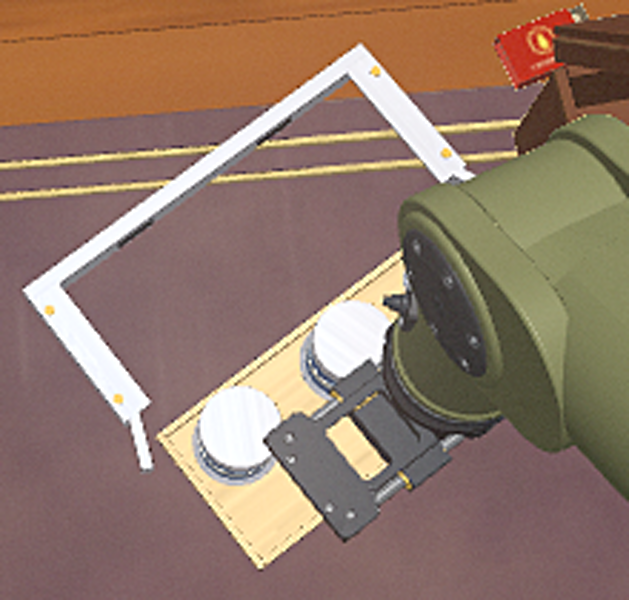

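The left front corner (160,437) is inside the flare of the left guide (tip at 145,467). I'm pushing on and relieving the downward force slightly.

Request:
{"fn": "send_rows", "kwargs": {"xyz": [[-2,0,-1],[-6,0,-2],[-11,0,-2],[-16,0,-2],[-22,0,-2],[-28,0,-2],[-34,0,-2],[-40,0,-2],[-46,0,-2],[-50,0,-2]], "dr": [[0,0,0],[0,0,0],[0,0,0],[0,0,0],[0,0,0],[0,0,0],[0,0,0],[0,0,0],[0,0,0],[0,0,0]]}}

```text
time: 5.45
position: [0.487, 0.1997, 0.0436]
tool_rot: [-0.881, 3.015, 0.0]
ft_force: [-1.0, -1.0, -7.6]
grip_width: 0.18
grip_force: 30.0
```

```bash
python3 go.py 538.3 232.2 41 122.57
```

```text
t 5.45 pos [487.  199.7  43.6] heading 122.57 F [-1.  -1.  -7.6] w 15.7 gf 30.0 j [-0.77  0.26  0.37  1.98 -0.12  0.93  1.8 ]
delta tool [-60.7  -0.2   2.6] dz_rot -0.0001 tilt [-7.e-04 -2.e-04 -1.e+00]
dock frame [-96.8   0.2] F dock [-1.4 -0.3 -7.6]
```

Request:
{"fn": "send_rows", "kwargs": {"xyz": [[-3,0,0.5],[-8,0,1],[-14,0,1],[-20,0,1],[-26,0,1],[-32,0,1],[-38,0,1],[-44,0,1],[-50,0,1],[-54,0,1]], "dr": [[0,0,0],[0,0,0],[0,0,0],[0,0,0],[0,0,0],[0,0,0],[0,0,0],[0,0,0],[0,0,0],[0,0,0]]}}

```text
time: 6.28
position: [0.5323, 0.2284, 0.043]
tool_rot: [-0.88, 3.015, 0.0]
ft_force: [-4.4, -3.0, -3.7]
grip_width: 0.181
grip_force: 30.0
```

Request:
{"fn": "send_rows", "kwargs": {"xyz": [[-1,0,0],[-2,0,0],[-3,0,0],[-4,0,0],[-5,0,0],[-6,0,0],[-7,0,0],[-8,0,0],[-8,0,0],[-8,0,0]], "dr": [[0,0,0],[0,0,0],[0,0,0],[0,0,0],[0,0,0],[0,0,0],[0,0,0],[0,0,0],[0,0,0],[0,0,0]]}}

```text
time: 7.12
position: [0.5381, 0.2321, 0.0429]
tool_rot: [0.88, -3.015, 0.0]
ft_force: [-4.7, -3.6, -1.2]
grip_width: 0.183
grip_force: 30.0
```

```bash
python3 go.py 538.3 232.2 41 122.57
```

```text
t 7.12 pos [538.1 232.1  42.9] heading 122.54 F [-4.7 -3.6 -1.2] w 16.0 gf 30.0 j [-0.76  0.37  0.36  1.83 -0.16  0.97  1.81]
delta tool [-0.2 -0.   1.9] dz_rot -0.0005 tilt [ 6.e-04  2.e-04 -1.e+00]
dock frame [-36.3   0.1] F dock [-5.9 -0.5 -1.2]
```

Request:
{"fn": "send_rows", "kwargs": {"xyz": [[-0.7,0,0],[-1.4,0,0],[-2.1,0,0],[-2.8,0,0],[-3.5,0,0],[-4.2,0,0],[-5,0,0],[-5,0,0],[-5,0,0],[-5,0,0]], "dr": [[0,0,0],[0,0,0],[0,0,0],[0,0,0],[0,0,0],[0,0,0],[0,0,0],[0,0,0],[0,0,0],[0,0,0]]}}

```text
time: 7.95
position: [0.5398, 0.2335, 0.0423]
tool_rot: [0.878, -3.009, 0.001]
ft_force: [-11.1, -6.0, 2.2]
grip_width: 0.185
grip_force: 30.0
```

```bash
python3 go.py 538.3 232.2 41 122.57
```

```text
t 7.95 pos [539.8 233.5  42.3] heading 122.52 F [-11.1  -6.    2.2] w 16.1 gf 30.0 j [-0.76  0.38  0.36  1.82 -0.16  0.97  1.81]
delta tool [ 1.9 -0.3  1.3] dz_rot -0.0008 tilt [ 0.0067  0.0013 -1.    ]
dock frame [-34.1   0.3] F dock [-12.6   0.9   2.2]
```

Request:
{"fn": "send_rows", "kwargs": {"xyz": [[-1,0,0],[-2,0,0],[-3,0,0],[-4,0,0],[-4,0,0],[-4,0,0],[-4,0,0],[-4,0,0],[-4,0,0],[-4,0,0]], "dr": [[0,0,0],[0,0,0],[0,0,0],[0,0,0],[0,0,0],[0,0,0],[0,0,0],[0,0,0],[0,0,0],[0,0,0]]}}

```text
time: 8.78
position: [0.5399, 0.2336, 0.0413]
tool_rot: [0.875, -3.002, 0.003]
ft_force: [-18.1, -10.3, 6.4]
grip_width: 0.184
grip_force: 30.0
```

```bash
python3 go.py 538.3 232.2 41 122.57;  python3 - <<'E'
from bench import *
import cv2,numpy as np
b=get_image('top')[90:300,220:440,::-1]
cv2.imwrite('pics/c6.png',cv2.resize(b,(629,600),interpolation=cv2.INTER_CUBIC))
E
```

```text
t 8.78 pos [539.9 233.6  41.3] heading 122.51 F [-18.1 -10.3   6.4] w 16.0 gf 30.0 j [-0.75  0.39  0.36  1.81 -0.16  0.98  1.81]
delta tool [ 2.1 -0.3  0.4] dz_rot -0.0011 tilt [ 0.0149  0.0022 -0.9999]
dock frame [-33.9   0.3] F dock [-20.8   1.1   6.4]
```

View pics/c6.png

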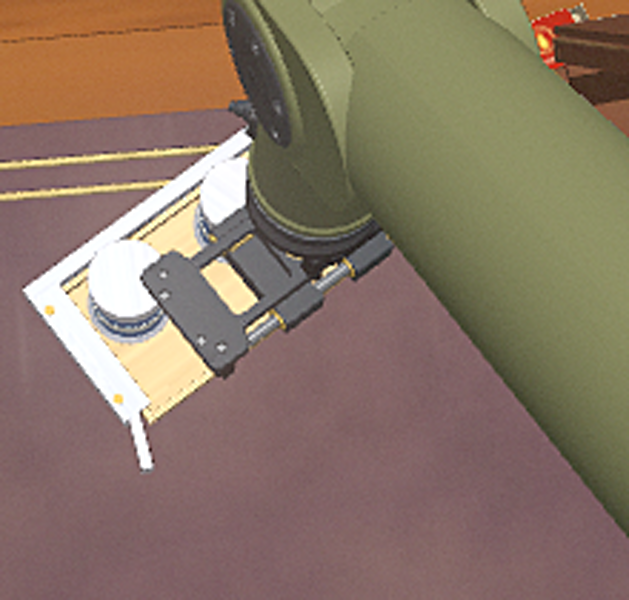

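The tray front sits against the back stop with a 21 N stall and no further motion, so it is home. Relaxing the push before opening.

Request:
{"fn": "send_rows", "kwargs": {"xyz": [[2,0,0],[4,0,0],[6,0,0],[6,0,0],[6,0,0],[6,0,0],[6,0,0],[6,0,0],[6,0,0],[6,0,0]], "dr": [[0,0,0],[0,0,0],[0,0,0],[0,0,0],[0,0,0],[0,0,0],[0,0,0],[0,0,0],[0,0,0],[0,0,0]]}}

```text
time: 9.67
position: [0.54, 0.2337, 0.042]
tool_rot: [0.88, -3.013, 0.001]
ft_force: [-4.2, -3.3, -9.0]
grip_width: 0.178
grip_force: 30.0
```

Request:
{"fn": "send_rows", "kwargs": {"xyz": [[0,0,0],[0,0,0],[0,0,0],[0,0,0],[0,0,0],[0,0,-5],[0,0,-20],[0,0,-45],[0,0,-70],[0,0,-85]], "dr": [[0,0,0],[0,0,0],[0,0,0],[0,0,0],[0,0,0],[0,0,0],[0,0,0],[0,0,0],[0,0,0],[0,0,0]], "jaw": 70}}

```text
time: 10.5
position: [0.5423, 0.2346, 0.1308]
tool_rot: [-0.879, 3.012, 0.002]
ft_force: [0.2, 0.1, 0.6]
grip_width: 0.789
grip_force: 0.0
```

```bash
python3 go.py 538.7 339.6 45 122.55
```

```text
t 10.5 pos [542.3 234.6 130.8] heading 122.54 F [0.2 0.1 0.6] w 68.6 gf 0.0 j [-0.78  0.28  0.38  1.75 -0.11  1.13  1.78]
delta tool [-53.1  90.5  86. ] dz_rot -0.0002 tilt [-4.2e-03 -2.0e-04 -1.0e+00]
dock frame [-31.4  -0.1] F dock [0.2 0.  0.6]
```

Request:
{"fn": "send_rows", "kwargs": {"xyz": [[-6,10,0],[-16,26,0],[-26,43,0],[-36,60,0],[-46,76,0],[-55,90,0],[-55,90,0],[-55,90,0],[-55,90,0],[-55,90,0]], "dr": [[0,0,0],[0,0,0],[0,0,0],[0,0,0],[0,0,0],[0,0,0],[0,0,0],[0,0,0],[0,0,0],[0,0,0]]}}

```text
time: 11.33
position: [0.5394, 0.3377, 0.1275]
tool_rot: [0.877, -3.016, 0.002]
ft_force: [0.4, -0.7, -0.1]
grip_width: 0.8
grip_force: 0.0
```

```bash
python3 go.py 538.8 339.7 46 122.55;  python3 - <<'E'
from bench import *
import cv2,numpy as np
a=get_image('scene')[100:280,240:440,::-1]; b=get_image('top')[90:290,210:410,::-1]
f=lambda x,w:cv2.resize(x,(w,400),interpolation=cv2.INTER_CUBIC)
cv2.imwrite('pics/c7.png',np.hstack([f(a,400),f(b,400)]))
E
```

```text
t 11.33 pos [539.4 337.7 127.5] heading 122.43 F [ 0.4 -0.7 -0.1] w 69.6 gf 0.0 j [-0.87  0.37  0.33  1.63 -0.13  1.16  1.63]
delta tool [-0.6  2.1 81.5] dz_rot -0.0021 tilt [ 4.e-04 -1.e-03 -1.e+00]
dock frame [21.7 88.3] F dock [-0.1 -0.8 -0.1]
```

View pics/c7.png

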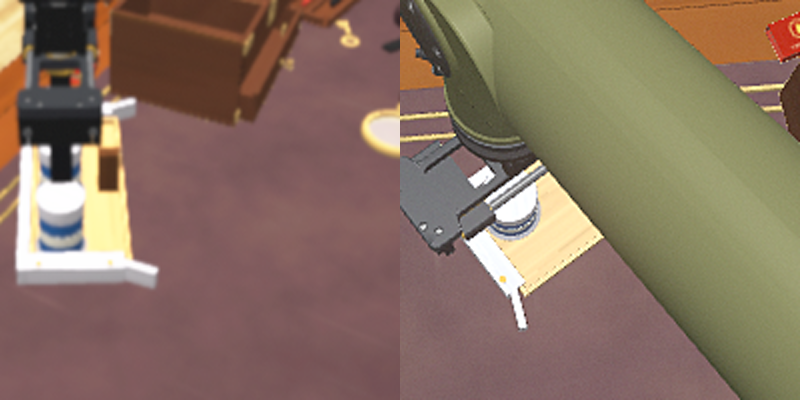

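The tray is seated between the rails. The left tin's lid is at (63,193) in the left panel, i.e. scene px (271.5,187), and the gripper is above it.

```bash
python3 -c "
from h import *
print(back('scene',(271.5,187),.067)*1000, back('top',(210+517/2,90+205/2),.067)*1000)"
```

```text
[534.86379828 338.92265566  67.        ] [495.71169904 -24.45223718  67.        ]
```

Request:
{"fn": "send_rows", "kwargs": {"xyz": [[0,2,10],[0,2,25],[0,2,40],[0,2,55],[0,2,70],[0,2,78],[0,2,81],[0,2,81],[0,2,81],[0,2,81]], "dr": [[0,0,0],[0,0,0],[0,0,0],[0,0,0],[0,0,0],[0,0,0],[0,0,0],[0,0,0],[0,0,0],[0,0,0]]}}

```text
time: 12.27
position: [0.5384, 0.3416, 0.0476]
tool_rot: [-0.88, 3.014, 0.001]
ft_force: [-0.5, -0.5, 1.0]
grip_width: 0.806
grip_force: 0.0
```

Request:
{"fn": "send_rows", "kwargs": {"xyz": [[0,0,0],[0,0,0],[0,0,0],[0,0,0],[0,0,0],[0,0,0],[0,0,0],[0,0,0],[0,0,0],[0,0,0]], "dr": [[0,0,0],[0,0,0],[0,0,0],[0,0,0],[0,0,0],[0,0,0],[0,0,0],[0,0,0],[0,0,0],[0,0,0]], "jaw": 0, "grip_force": 25}}

```text
time: 13.1
position: [0.5385, 0.3406, 0.0471]
tool_rot: [-0.879, 3.015, -0.001]
ft_force: [1.2, -3.9, 5.3]
grip_width: 0.593
grip_force: 25.0
```

```bash
python3 go.py 538.8 339.7 46 122.55
```

```text
t 13.1 pos [538.5 340.6  47.1] heading 122.52 F [ 1.2 -3.9  5.3] w 51.6 gf 25.0 j [-0.86  0.46  0.32  1.7  -0.16  1.01  1.65]
delta tool [ 0.3 -0.9  1.1] dz_rot -0.0005 tilt [-8.e-04 -9.e-04 -1.e+00]
dock frame [22.5 91.3] F dock [-1.1 -3.9  5.3]
```

Request:
{"fn": "send_rows", "kwargs": {"xyz": [[0,0,-4],[0,0,-14],[0,0,-26],[0,0,-38],[0,0,-47],[0,0,-50],[0,0,-50],[0,0,-50],[0,0,-50],[0,0,-50]], "dr": [[0,0,0],[0,0,0],[0,0,0],[0,0,0],[0,0,0],[0,0,0],[0,0,0],[0,0,0],[0,0,0],[0,0,0]]}}

```text
time: 13.93
position: [0.5372, 0.3409, 0.0958]
tool_rot: [0.88, -3.014, 0.001]
ft_force: [0.0, 0.6, -5.2]
grip_width: 0.595
grip_force: 25.0
```

Request:
{"fn": "send_rows", "kwargs": {"xyz": [[0,0,0],[0,0,0],[0,0,0],[0,0,0],[0,0,0],[0,0,0],[0,0,0],[0,0,0],[0,0,0],[0,0,0]], "dr": [[0,0,0],[0,0,0],[0,0,0],[0,0,0],[0,0,0],[0,0,0],[0,0,0],[0,0,0],[0,0,0],[0,0,0]]}}

```text
time: 14.77
position: [0.5378, 0.3413, 0.0966]
tool_rot: [-0.881, 3.016, 0.0]
ft_force: [0.0, -0.7, -6.2]
grip_width: 0.592
grip_force: 25.0
```

```bash
python3 go.py 538.5 340.6 47.1 122.55
```

```text
t 14.77 pos [537.8 341.3  96.6] heading 122.56 F [ 0.  -0.7 -6.2] w 51.5 gf 25.0 j [-0.87  0.4   0.33  1.66 -0.14  1.1   1.64]
delta tool [-0.2 -1.  49.5] dz_rot 0.0001 tilt [-2.e-04  0.e+00 -1.e+00]
dock frame [22.2 92.2] F dock [-0.4 -0.6 -6.2]
```

About 5.7 N (0.55–0.6 kg), so the left tin is probably the heavy one. Setting it down and hefting the others.

Request:
{"fn": "send_rows", "kwargs": {"xyz": [[0,-1,6],[0,-1,16],[0,-1,26],[0,-1,36],[0,-1,43],[0,-1,47],[0,-1,49],[0,-1,50],[0,-1,50],[0,-1,50]], "dr": [[0,0,0],[0,0,0],[0,0,0],[0,0,0],[0,0,0],[0,0,0],[0,0,0],[0,0,0],[0,0,0],[0,0,0]]}}

```text
time: 15.6
position: [0.5386, 0.3406, 0.0471]
tool_rot: [-0.88, 3.015, 0.0]
ft_force: [-1.1, -0.9, -1.6]
grip_width: 0.59
grip_force: 25.0
```

Request:
{"fn": "send_rows", "kwargs": {"xyz": [[0,0,0],[0,0,0],[0,0,0],[0,0,0],[0,0,0],[0,0,-5],[0,0,-20],[0,0,-45],[0,0,-70],[0,0,-85]], "dr": [[0,0,0],[0,0,0],[0,0,0],[0,0,0],[0,0,0],[0,0,0],[0,0,0],[0,0,0],[0,0,0],[0,0,0]], "jaw": 70}}

```text
time: 16.43
position: [0.5395, 0.341, 0.1349]
tool_rot: [-0.879, 3.012, 0.002]
ft_force: [0.4, -0.1, -0.4]
grip_width: 0.807
grip_force: 0.0
```

Request:
{"fn": "send_rows", "kwargs": {"xyz": [[0,-8,0],[0,-25,0],[0,-45,0],[0,-65,0],[0,-82,0],[0,-91,0],[0,-91,0],[0,-91,0],[0,-91,0],[0,-91,0]], "dr": [[0,0,0],[0,0,0],[0,0,0],[0,0,0],[0,0,0],[0,0,0],[0,0,0],[0,0,0],[0,0,0],[0,0,0]]}}

```text
time: 17.27
position: [0.5863, 0.2655, 0.1313]
tool_rot: [0.884, -3.014, -0.001]
ft_force: [-0.3, -0.6, 0.7]
grip_width: 0.804
grip_force: 0.0
```

```bash
python3 go.py 587.2 263.8 46 122.55
```

```text
t 17.27 pos [586.3 265.5 131.3] heading 122.69 F [-0.3 -0.6  0.7] w 70.0 gf 0.0 j [-0.76  0.39  0.37  1.61 -0.15  1.17  1.79]
delta tool [ 0.1 -2.  85.3] dz_rot 0.0025 tilt [ 2.e-04  1.e-03 -1.e+00]
dock frame [22.3  2.2] F dock [-0.6 -0.3  0.7]
```

Request:
{"fn": "send_rows", "kwargs": {"xyz": [[0,-1.5,10],[0,-1.5,25],[0,-1.5,40],[0,-1.5,55],[0,-1.5,70],[0,-1.5,80],[0,-1.5,85],[0,-1.5,85],[0,-1.5,85],[0,-1.5,85]], "dr": [[0,0,0],[0,0,0],[0,0,0],[0,0,0],[0,0,0],[0,0,0],[0,0,0],[0,0,0],[0,0,0],[0,0,0]]}}

```text
time: 18.1
position: [0.5887, 0.2628, 0.0475]
tool_rot: [-0.88, 3.014, 0.001]
ft_force: [-0.2, -0.1, -0.3]
grip_width: 0.807
grip_force: 0.0
```

Request:
{"fn": "send_rows", "kwargs": {"xyz": [[0,0,0],[0,0,0],[0,0,0],[0,0,0],[0,0,0],[0,0,0],[0,0,0],[0,0,0],[0,0,0],[0,0,0]], "dr": [[0,0,0],[0,0,0],[0,0,0],[0,0,0],[0,0,0],[0,0,0],[0,0,0],[0,0,0],[0,0,0],[0,0,0]], "jaw": 0, "grip_force": 25}}

```text
time: 18.93
position: [0.5881, 0.2629, 0.047]
tool_rot: [-0.881, 3.015, 0.001]
ft_force: [-2.5, 0.2, 5.2]
grip_width: 0.595
grip_force: 25.0
```

```bash
python3 go.py 587.2 263.8 46 122.55
```

```text
t 18.93 pos [588.1 262.9  47. ] heading 122.56 F [-2.5  0.2  5.2] w 51.7 gf 25.0 j [-0.74  0.48  0.35  1.68 -0.19  1.02  1.81]
delta tool [0.3 1.3 1. ] dz_rot 0.0002 tilt [-6.e-04  5.e-04 -1.e+00]
dock frame [22.4 -1. ] F dock [-2.   1.6  5.2]
```

Request:
{"fn": "send_rows", "kwargs": {"xyz": [[0,0,-4],[0,0,-14],[0,0,-26],[0,0,-38],[0,0,-47],[0,0,-50],[0,0,-50],[0,0,-50],[0,0,-50],[0,0,-50]], "dr": [[0,0,0],[0,0,0],[0,0,0],[0,0,0],[0,0,0],[0,0,0],[0,0,0],[0,0,0],[0,0,0],[0,0,0]]}}

```text
time: 19.77
position: [0.5876, 0.2623, 0.0958]
tool_rot: [0.88, -3.014, 0.0]
ft_force: [0.0, -1.5, -1.8]
grip_width: 0.59
grip_force: 25.0
```

Request:
{"fn": "send_rows", "kwargs": {"xyz": [[0,0,0],[0,0,0],[0,0,0],[0,0,0],[0,0,0],[0,0,0],[0,0,0],[0,0,0],[0,0,0],[0,0,0]], "dr": [[0,0,0],[0,0,0],[0,0,0],[0,0,0],[0,0,0],[0,0,0],[0,0,0],[0,0,0],[0,0,0],[0,0,0]]}}

```text
time: 20.6
position: [0.5881, 0.2625, 0.0966]
tool_rot: [-0.881, 3.016, 0.0]
ft_force: [-0.3, 0.3, -1.4]
grip_width: 0.589
grip_force: 25.0
```

Request:
{"fn": "send_rows", "kwargs": {"xyz": [[0,0,6],[0,0,16],[0,0,26],[0,0,36],[0,0,43],[0,0,47],[0,0,49],[0,0,50],[0,0,50],[0,0,50]], "dr": [[0,0,0],[0,0,0],[0,0,0],[0,0,0],[0,0,0],[0,0,0],[0,0,0],[0,0,0],[0,0,0],[0,0,0]]}}

```text
time: 21.43
position: [0.5881, 0.2624, 0.0471]
tool_rot: [0.88, -3.016, -0.0]
ft_force: [-2.2, -2.5, 3.6]
grip_width: 0.589
grip_force: 25.0
```

```bash
python3 go.py 587.2 263.8 46 122.55
```

```text
t 21.43 pos [588.1 262.4  47.1] heading 122.55 F [-2.2 -2.5  3.6] w 51.3 gf 25.0 j [-0.74  0.48  0.35  1.68 -0.19  1.02  1.81]
delta tool [-0.   1.7  1.1] dz_rot -0.0 tilt [ 0.e+00  2.e-04 -1.e+00]
dock frame [22.1 -1.3] F dock [-3.2 -0.9  3.6]
```

```bash
python3 -c "
from h import *
s=1/1.42857
D=np.array([568.7,251.6]);th=np.radians(32.57)
for z in (.05,.1,.15,.2):
  for n,q in (('top',(590,140)),('scene',(415,140)),('scene',(515,18))):
    w=back(n,np.array(q)*s,z)[:2]*1000; d=w-D
    print(z,n,q,w.round(),'dock',np.round([d@[np.cos(th),np.sin(th)],d@[-np.sin(th),np.cos(th)]]))
"
```

```text
0.05 top (590, 140) [694.  42.] dock [  -7. -244.]
0.05 scene (415, 140) [729. -78.] dock [ -42. -364.]
0.05 scene (515, 18) [  896. -1010.] dock [ -403. -1239.]
0.1 top (590, 140) [672.  58.] dock [ -17. -218.]
0.1 scene (415, 140) [678.  13.] dock [ -36. -259.]
0.1 scene (515, 18) [ 829. -834.] dock [ -365. -1055.]
0.15 top (590, 140) [649.  75.] dock [ -27. -193.]
0.15 scene (415, 140) [626. 104.] dock [ -31. -155.]
0.15 scene (515, 18) [ 763. -658.] dock [-326. -871.]
0.2 top (590, 140) [627.  91.] dock [ -37. -167.]
0.2 scene (415, 140) [574. 196.] dock [-25. -50.]
0.2 scene (515, 18) [ 696. -483.] dock [-288. -687.]
```

Request:
{"fn": "send_rows", "kwargs": {"xyz": [[0,0,0],[0,0,0],[0,0,0],[0,0,0],[0,0,0],[0,0,-5],[0,0,-20],[0,0,-45],[0,0,-70],[0,0,-85]], "dr": [[0,0,0],[0,0,0],[0,0,0],[0,0,0],[0,0,0],[0,0,0],[0,0,0],[0,0,0],[0,0,0],[0,0,0]], "jaw": 70}}

```text
time: 22.27
position: [0.5893, 0.2628, 0.1348]
tool_rot: [-0.879, 3.012, 0.001]
ft_force: [-0.2, -0.8, 1.0]
grip_width: 0.804
grip_force: 0.0
```

Request:
{"fn": "send_rows", "kwargs": {"xyz": [[0,0,0],[0,0,0],[0,-3,0],[0,-8,0],[0,-15,0],[0,-25,0],[0,-37,0],[0,-50,0],[0,-60,0],[0,-70,0]], "dr": [[0,0,0.08],[0,0,0.19],[0,0,0.3],[0,0,0.42],[0,0,0.54],[0,0,0.66],[0,0,0.78],[0,0,0.9],[0,0,1.02],[0,0,1.14]]}}

```text
time: 23.1
position: [0.6262, 0.2028, 0.1321]
tool_rot: [0.895, 3.011, 0.001]
ft_force: [0.6, -0.8, -0.0]
grip_width: 0.806
grip_force: 0.0
```

```bash
python3 go.py 635.6 187.9 47 32.55
```

```text
t 23.1 pos [626.2 202.8 132.1] heading 56.88 F [ 0.6 -0.8 -0. ] w 70.1 gf 0.0 j [-0.8   0.45  0.59  1.58 -0.26  1.19  0.83]
delta tool [-16.   -7.4  85.1] dz_rot 0.4247 tilt [-3.e-04  5.e-04 -1.e+00]
dock frame [ 22.2 -72. ] F dock [ 0. -1. -0.]
```

Request:
{"fn": "send_rows", "kwargs": {"xyz": [[-4,-2,0],[-9,-4,0],[-13,-6,0],[-16,-7,0],[-16,-7,5],[-16,-7,20],[-16,-7,35],[-16,-7,45],[-16,-7,50],[-16,-7,50]], "dr": [[0,0,0.1],[0,0,0.21],[0,0,0.32],[0,0,0.425],[0,0,0.425],[0,0,0.425],[0,0,0.425],[0,0,0.425],[0,0,0.425],[0,0,0.425]]}}

```text
time: 23.93
position: [0.6341, 0.1888, 0.0796]
tool_rot: [-1.499, -2.758, 0.004]
ft_force: [-0.1, -0.6, 0.5]
grip_width: 0.803
grip_force: 0.0
```

```bash
python3 go.py 635.6 187.9 47 32.55
```

```text
t 23.93 pos [634.1 188.8  79.6] heading 32.95 F [-0.1 -0.6  0.5] w 69.8 gf 0.0 j [-0.82  0.53  0.65  1.61 -0.35  1.12  0.49]
delta tool [-1.6  0.9 32.5] dz_rot 0.0069 tilt [ 8.0e-04 -3.2e-03 -1.0e+00]
dock frame [ 21.3 -88.1] F dock [-0.5 -0.5  0.5]
```

Request:
{"fn": "send_rows", "kwargs": {"xyz": [[-1,0,5],[-1,0,15],[-1,0,25],[-1,0,31],[-1,0,34],[-1,0,34],[-1,0,34],[-1,0,34],[-1,0,34],[-1,0,34]], "dr": [[0,0,0],[0,0,0],[0,0,0],[0,0,0],[0,0,0],[0,0,0],[0,0,0],[0,0,0],[0,0,0],[0,0,0]]}}

```text
time: 24.77
position: [0.6363, 0.1882, 0.0481]
tool_rot: [1.501, 2.759, 0.001]
ft_force: [-0.7, 0.0, -0.6]
grip_width: 0.803
grip_force: 0.0
```

Request:
{"fn": "send_rows", "kwargs": {"xyz": [[0,0,0],[0,0,0],[0,0,0],[0,0,0],[0,0,0],[0,0,0],[0,0,0],[0,0,0],[0,0,0],[0,0,0]], "dr": [[0,0,0],[0,0,0],[0,0,0],[0,0,0],[0,0,0],[0,0,0],[0,0,0],[0,0,0],[0,0,0],[0,0,0]], "jaw": 0, "grip_force": 25}}

```text
time: 25.6
position: [0.636, 0.1881, 0.0477]
tool_rot: [1.502, 2.759, 0.0]
ft_force: [0.5, 0.2, 1.3]
grip_width: 0.593
grip_force: 25.0
```

```bash
python3 go.py 635.6 187.9 47 32.55
```

```text
t 25.6 pos [636.  188.1  47.7] heading 32.89 F [0.5 0.2 1.3] w 51.6 gf 25.0 j [-0.8   0.57  0.63  1.63 -0.37  1.07  0.51]
delta tool [ 0.  -0.5  0.7] dz_rot 0.0059 tilt [ 0.e+00  3.e-04 -1.e+00]
dock frame [ 22.6 -89.7] F dock [ 0.5 -0.1  1.3]
```

Request:
{"fn": "send_rows", "kwargs": {"xyz": [[0,0,-4],[0,0,-14],[0,0,-26],[0,0,-38],[0,0,-47],[0,0,-50],[0,0,-50],[0,0,-50],[0,0,-50],[0,0,-50]], "dr": [[0,0,0],[0,0,0],[0,0,0],[0,0,0],[0,0,0],[0,0,0],[0,0,0],[0,0,0],[0,0,0],[0,0,0]]}}

```text
time: 26.43
position: [0.6354, 0.188, 0.0968]
tool_rot: [-1.501, -2.759, 0.001]
ft_force: [0.3, 0.5, -1.5]
grip_width: 0.591
grip_force: 25.0
```

Request:
{"fn": "send_rows", "kwargs": {"xyz": [[0,0,0],[0,0,0],[0,0,0],[0,0,0],[0,0,0],[0,0,0],[0,0,0],[0,0,0],[0,0,0],[0,0,0]], "dr": [[0,0,0],[0,0,0],[0,0,0],[0,0,0],[0,0,0],[0,0,0],[0,0,0],[0,0,0],[0,0,0],[0,0,0]]}}

```text
time: 27.27
position: [0.6359, 0.1881, 0.0976]
tool_rot: [1.502, 2.759, 0.0]
ft_force: [-0.5, 0.9, -1.7]
grip_width: 0.59
grip_force: 25.0
```

Request:
{"fn": "send_rows", "kwargs": {"xyz": [[0,0,6],[0,0,16],[0,0,26],[0,0,36],[0,0,43],[0,0,47],[0,0,49],[0,0,50],[0,0,50],[0,0,50]], "dr": [[0,0,0],[0,0,0],[0,0,0],[0,0,0],[0,0,0],[0,0,0],[0,0,0],[0,0,0],[0,0,0],[0,0,0]]}}

```text
time: 28.1
position: [0.6365, 0.1882, 0.0479]
tool_rot: [1.501, 2.758, 0.002]
ft_force: [-0.6, 0.2, -1.4]
grip_width: 0.59
grip_force: 25.0
```

Request:
{"fn": "send_rows", "kwargs": {"xyz": [[0,0,0],[0,0,0],[0,0,0],[0,0,0],[0,0,0],[0,0,-5],[0,0,-20],[0,0,-45],[0,0,-70],[0,0,-90]], "dr": [[0,0,0],[0,0,0],[0,0,0],[0,0,0],[0,0,0],[0,0,0],[0,0,0],[0,0,0],[0,0,0],[0,0,0]], "jaw": 70}}

```text
time: 28.93
position: [0.6368, 0.188, 0.141]
tool_rot: [1.501, 2.758, 0.003]
ft_force: [0.6, 0.3, 0.0]
grip_width: 0.802
grip_force: 0.0
```

```bash
python3 go.py 538.5 340.6 47 122.55
```

```text
t 28.93 pos [636.8 188.  141. ] heading 32.87 F [0.6 0.3 0. ] w 69.7 gf 0.0 j [-0.84  0.47  0.68  1.56 -0.31  1.22  0.47]
delta tool [181.6   0.   93.8] dz_rot -1.5652 tilt [-7.0e-04  2.7e-03 -1.0e+00]
dock frame [ 23.2 -90.3] F dock [ 0.7 -0.   0. ]
```

The left tin weighs about 0.57 kg and the other two about 0.15 kg. Going back to the left tin, keeping this orientation.

Request:
{"fn": "send_rows", "kwargs": {"xyz": [[12,0,0],[34,0,0],[60,0,0],[86,0,0],[112,0,0],[138,0,0],[160,0,0],[175,0,0],[181,0,0],[181,0,0]], "dr": [[0,0,0],[0,0,0],[0,0,0],[0,0,0],[0,0,0],[0,0,0],[0,0,0],[0,0,0],[0,0,0],[0,0,0]]}}

```text
time: 29.77
position: [0.5363, 0.3423, 0.1379]
tool_rot: [-1.496, -2.761, -0.001]
ft_force: [-0.0, -0.4, -0.4]
grip_width: 0.803
grip_force: 0.0
```

Request:
{"fn": "send_rows", "kwargs": {"xyz": [[0,0,8],[0,0,22],[0,0,38],[0,0,54],[0,0,68],[0,0,80],[0,0,87],[0,0,90],[0,0,90],[0,0,90]], "dr": [[0,0,0],[0,0,0],[0,0,0],[0,0,0],[0,0,0],[0,0,0],[0,0,0],[0,0,0],[0,0,0],[0,0,0]]}}

```text
time: 30.6
position: [0.5382, 0.3401, 0.048]
tool_rot: [1.502, 2.759, 0.001]
ft_force: [-0.5, -0.3, 0.3]
grip_width: 0.799
grip_force: 0.0
```

```bash
python3 go.py 538.5 340.6 47 32.9
```

```text
t 30.6 pos [538.2 340.1  48. ] heading 32.88 F [-0.5 -0.3  0.3] w 69.5 gf 0.0 j [-1.08  0.5   0.6   1.7  -0.32  1.03  0.21]
delta tool [0.2 0.6 1. ] dz_rot -0.0004 tilt [-1.e-04  9.e-04 -1.e+00]
dock frame [21.9 91. ] F dock [-0.6 -0.   0.3]
```

Request:
{"fn": "send_rows", "kwargs": {"xyz": [[0,0,0],[0,0,0],[0,0,0],[0,0,0],[0,0,0],[0,0,0],[0,0,0],[0,0,0],[0,0,0],[0,0,0]], "dr": [[0,0,0],[0,0,0],[0,0,0],[0,0,0],[0,0,0],[0,0,0],[0,0,0],[0,0,0],[0,0,0],[0,0,0]], "jaw": 0, "grip_force": 30}}

```text
time: 31.43
position: [0.5384, 0.3407, 0.0483]
tool_rot: [1.501, 2.759, 0.003]
ft_force: [2.3, 2.0, 3.9]
grip_width: 0.593
grip_force: 30.0
```

Request:
{"fn": "send_rows", "kwargs": {"xyz": [[0,0,-4],[0,0,-14],[0,0,-30],[0,0,-50],[0,0,-72],[0,0,-94],[0,0,-114],[0,0,-132],[0,0,-144],[0,0,-150]], "dr": [[0,0,0],[0,0,0],[0,0,0],[0,0,0],[0,0,0],[0,0,0],[0,0,0],[0,0,0],[0,0,0],[0,0,0]]}}

```text
time: 32.27
position: [0.5375, 0.3396, 0.1987]
tool_rot: [-1.502, -2.759, 0.0]
ft_force: [0.5, -0.4, -5.8]
grip_width: 0.593
grip_force: 30.0
```

Request:
{"fn": "send_rows", "kwargs": {"xyz": [[0,0,0],[0,0,0],[0,0,0],[0,0,0],[0,0,0],[0,0,0],[0,0,0],[0,0,0],[0,0,0],[0,0,0]], "dr": [[0,0,0],[0,0,0],[0,0,0],[0,0,0],[0,0,0],[0,0,0],[0,0,0],[0,0,0],[0,0,0],[0,0,0]]}}

```text
time: 33.1
position: [0.5377, 0.34, 0.1976]
tool_rot: [1.502, 2.759, 0.0]
ft_force: [-0.3, 0.1, -5.1]
grip_width: 0.593
grip_force: 30.0
```

```bash
python3 go.py 538.5 340.6 198 32.9;  python3 - <<'E'
from bench import *
import cv2
cv2.imwrite('pics/c8.png',cv2.resize(get_image('scene')[60:300,200:520,::-1],(800,600),interpolation=cv2.INTER_CUBIC))
E
```

```text
t 33.1 pos [537.7 340.  197.6] heading 32.88 F [-0.3  0.1 -5.1] w 51.6 gf 30.0 j [-1.12  0.36  0.66  1.57 -0.22  1.29  0.14]
delta tool [ 0.   1.  -0.4] dz_rot -0.0003 tilt [ 0.e+00  1.e-04 -1.e+00]
dock frame [21.5 91.2] F dock [-0.1  0.3 -5.1]
```

View pics/c8.png

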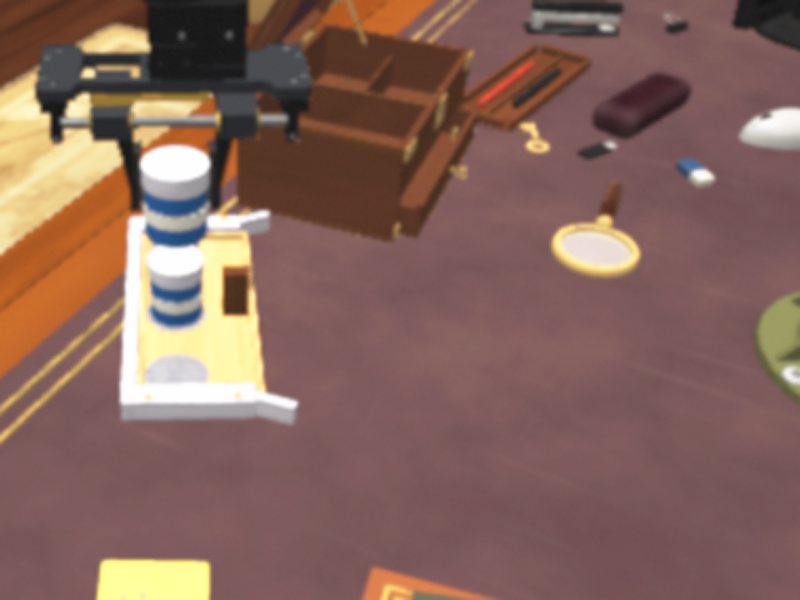

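The picture shows the heavy tin upright in the gripper above the tray, the middle tin on the tray at (176,285), and the tray in the holder with the pad undisturbed at lower left. I'll do a quick numeric check that the tray has not crept back and that the right tin is standing.

```bash
python3 - <<'E'
from h import *
im=get_image('top')[:,:,::-1]
a=cv2.cvtColor(cv2.imread('pics/c6.png'),6)
b=cv2.cvtColor(cv2.resize(np.ascontiguousarray(im[90:300,220:440]),(629,600),interpolation=cv2.INTER_CUBIC),6)
for (x0,y0,x1,y1) in [(135,375,195,435),(90,370,160,470)]:
    p=a[y0:y1,x0:x1]; q=b[y0-20:y1+20,x0-20:x1+20]
    r=cv2.matchTemplate(q,p,cv2.TM_CCOEFF_NORMED); m=cv2.minMaxLoc(r); print(m[1],np.array(m[3])-20,'(crop px; ~0.6mm each)')
cv2.imwrite('pics/c9.png',cv2.resize(np.ascontiguousarray(im[90:300,220:440]),(629,600),interpolation=cv2.INTER_CUBIC))
E
```

```text
0.9992387294769287 [0 0] (crop px; ~0.6mm each)
0.9996306300163269 [0 0] (crop px; ~0.6mm each)
```

View pics/c9.png

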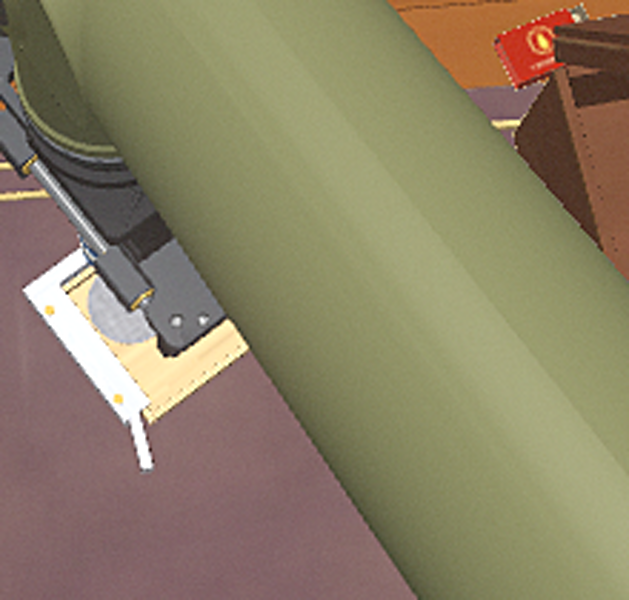

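The tray's rear left corner matches the image taken when it was pushed home (0 px shift). The right tin was set down at its gripped height and is hidden behind the arm. Handing in.

```bash
python3 -c "
from bench import *
print(close_job())"
```

```text
the job is handed in; nothing more can be done
None
```

Job handed in at about 33 s: the tray is home against the back stop, all three tins were hefted left to right, and the heaviest (the left one, about 0.55 kg against about 0.15 kg for the others) is held upright about 15 cm above the tray; the pad was never touched, and the right tin, hidden by the arm in the last pictures, was set down upright but not seen afterwards.

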